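# Set the back stop of a clamping block with a gauge and lock it

### The job

Set the back stop of the black clamping block: from the tool rack take the gauge with the narrow blade, the one that fits the slot, and with the lever still open slide its blade flat into the slot under the clamp bar until its shoulders meet the bar, so that the blade pushes the back stop to its place. Leave the gauge lying there fully home, then flip the cam lever over towards the slot's mouth, all the way down, to lock the stop. Leave the wide gauge and all other things on the bench where they are.

Things in the scene. Friction and masses are not known exactly. Their poses are not given: they have to be found in the camera images.
- gauge: Narrow-bladed setting gauge, flat T, 0.14 kg. Origin: underside, mid width, at the shoulders' face; x to the blade's tip. Steel blade x 0 to 70, 20 wide, nose rounded, z 5.5 to 10.5; steel crosspiece (shoulders) x -12 to 0, 40 wide, 16 thick; wooden handle x -92 to -12, 20 wide, 16 thick. Starts in either rack bay on the bench, blade sticking 55 to 65 out, crosspiece and handle under the roof.
- wide_gauge: The other gauge, in the other bay, not wanted: the same crosspiece and handle, but a blade 34 wide x 55 long, nose rounded. Origin and axes as for the gauge.
- rack: Grey steel tool rack fixed to the bench: x 0 to 130, 166 wide, two bays side by side (centres at y +40 and -40) open to -x (towards the robot), each holding a gauge; the bench is their floor. Roof from 45 to 51 high, punches lying on it to 59 high. Origin: bench level, middle of the front edge.
- block: Black steel clamping block fixed to the bench: x -75 to 140, 100 wide, top at z 30. Origin: bench level under the middle of the slot's mouth; x into the slot, away from the robot. Steel clamp bar across it: x 0 to 25, 90 wide, z 43 to 57, two bolt heads to z 66. Behind the bar the stop slide between low guides, at its +y side the cam lever.
- slot_mouth (a point): Centre of the slot's mouth: block x 0, y 0, z 38. The slot under the bar is 25 long (x), 26 wide (y -13 to 13) and 10 high (z 33 to 43). In front of it the flat block top (z 30, x -75 to 0) is an apron: a gauge resting on it has its blade at mid height of the slot and stays there when released.
- stop_slide (a joint): Steel back stop behind the bar, 30 long x 44 wide x 16 high, sliding along the block's x. Value in m: its front face is at block x = 0.035 + value. Range 0 to 0.045; starts at 0.002 to 0.02. Stays where left, takes about 2 N to push. Its set place is 0.035, where the blade's tip holds it when the shoulders meet the bar.
- stop_face (a point): Middle of the stop slide's front face, at block z 38.
- cam_lever (a joint): Cam lever that locks the stop: steel rod 10 thick, 60 long, with a 16 ball end, turning about a level axis along block y through lever_hinge. Value in rad: 0 leans 0.35 back (to block +x), 0.35 upright, end stop 1.75 lies forward (to block -x) nearly level, locked. Starts at 0 to 0.35, open. Stays where left; takes 1 to 2 N at the ball.
- lever_tip (a point): Centre of the cam lever's ball end, 60 from the hinge.
- lever_hinge (a point): Hinge axis of the cam lever: block x 70, y 66, z 42.
- hammer: Bystander: hammer 240 long lying on the bench, outside on the left.
- wrench: Bystander: wrench 200 long lying across the back of the bench.
- chisel_a: Bystander: steel chisel 140 long, 10 high, lying between rack and block. Origin under its middle, x along it.
- chisel_b: Bystander: steel chisel 120 long, 10 high, lying outside on the right.
- can: Bystander: drinks can, 66 across, 115 high, upright. Origin at the middle of its foot.
- tumbler: Bystander: glass tumbler, 72 across, 90 high, upright. Origin at the middle of its foot.
Things that resemble listed ones, but are neither listed nor needed, are in the scene too. Leave any orange or red look-alike of the gauge alone.

How it is judged:
On the way, in this order (a step that is already met when the one before it is completed fails the run):
1. With the lever still open, the gauge's blade is in the slot up to the shoulders and has pushed the stop to its place (x of gauge in the frame of block between -0.004 and 0.004 m and y of gauge in the frame of block between -0.005 and 0.005 m and z of gauge in the frame of block between 0.025 and 0.036 m and angle between the x axis of gauge and the x axis of block, either way round below 0.12 rad and angle between gauge's own z axis and vertical below 0.12 rad and value of joint stop_slide between 0.031 and 0.039 m and value of joint cam_lever below 0.8 rad), for 0.2 s.
2. The cam lever is flipped down to lock, the gauge still home in the slot (x of gauge in the frame of block between -0.004 and 0.004 m and y of gauge in the frame of block between -0.005 and 0.005 m and z of gauge in the frame of block between 0.025 and 0.036 m and angle between the x axis of gauge and the x axis of block, either way round below 0.12 rad and angle between gauge's own z axis and vertical below 0.12 rad and value of joint stop_slide between 0.031 and 0.039 m and value of joint cam_lever above 1.5 rad), for 0.2 s.
At the end, for the whole second after the job is handed in: The narrow gauge lies at rest and released in the slot with its shoulders within 4 mm of the bar, within 5 mm of the slot's middle line, flat and in line to 0.12 rad; the stop slide is within 4 mm of 0.035; the cam lever is beyond 1.5 rad (locked) (all of step 2 and linear speed of gauge below 0.02 m/s and contact force between the fingers and gauge below 0.1 N and contact force between the fingers and block below 0.1 N); the robot touches nothing.
It fails at once if the wide gauge is shifted by more than 30 mm (distance of wide_gauge from where it was at the start of the episode above 0.03 m).
It fails at once if the can or the tumbler is shifted by more than 30 mm or knocked over (distance of any of can, tumbler from where it was at the start of the episode above 0.03 m or angle between any of can, tumbler's own z axis and vertical above 0.5 rad).
It fails at once if the hammer, the wrench or a chisel is shifted by more than 30 mm (distance of any of hammer, wrench, chisel_a, chisel_b from where it was at the start of the episode above 0.03 m).
It also fails if it takes over 64 s, if anything falls off the work surface, if the arm or the gripper's body presses on something with over 40 N, if the wrist force passes 120 N, or if a joint passes its speed limit or range.

### The arm

A 6-joint arm with a two-finger parallel gripper is mounted at the origin on the work surface. World frame = base frame: x ahead of the robot, y to its left, z up, the work surface at z = 0. Lengths are in m, angles in rad, forces in N, time in s.
With the tool pointing down it reaches from about 0.225 to 0.875 m from the base axis. Payload 3.4 kg.
Tool frame: the origin (TCP) lies at the very end of the fingers, on their centre line; the grasp point (between the pads) lies 19 mm behind it (manip.tcp_to_grasp is the distance from the TCP to the grasp point, in m); z points along the fingers, y is the line along which they close (so a half turn about z gives the same grasp; the last joint's range is limited). The gripper opens to 85 mm and grips with 20 to 120 N. Pads are 22 mm wide; open, the fingers measure 114 mm over their backs; the gripper's body (76 mm by 85 mm) begins 54 mm behind the grasp point. The pads swing forward as they close: fully open they stand 13 mm farther back than shut.
Start: joints at [-1.439, 0.276, 1.505, -0, 1.361, -0.121], TCP at [0.144, -0.557, 0.231] pointing down, gripper open.
Joint ranges: [-2.89, 2.89], [-0.75, 2.08], [0.22, 2.7], [-1.18, 4.32], [0.11, 2.71], [-2.7, 2.7]. Speed limits (rad/s): [2.57, 2.57, 3.14, 3.14, 3.14, 3.14].

### API

Orientations are given as a unit quaternion [w, x, y, z].
In Python, from rig import status, get_image, job, manip gives the robot as it stands.
- The arm moves only by the tool apply_moves, never from a script. Its arguments are lists of equal length, an entry for each row: "xyz": the shift along the tool's x, y, z each as a share of 0.3 m, from -1 to 1, a list of three; "rot": the turn, a rotation vector about the tool's x, y, z each as a share of 60 degrees, from -1 to 1, a list of three; "hand": the opening, from -1 (shut) to 1 (fully open). A call has 1 to 8 rows; each row shifts and turns the commanded pose from where the row before left it, along the tool's axes as they then stand; what a row does not reach is not made up. A row lasts 1/8 s, in which the tool goes at most 62.5 mm and 10.7 degrees, less where a joint would pass 70% of its speed; a pose out of reach is approached as far as the arm can. A call with a number of a shift or a turn outside -1 to 1 is refused whole. A call with a gripper value outside its range is refused whole. The fingers move at their own pace and stop on an object; "force" is the grip in N (left out, the last holds). Time passes only in rows, so rows that do not move let the fingers close. It gives the time, the measured TCP pose, the force, the opening and the grip force at its end, in the units of the state.
- status.get_state(): the state, without advancing time (a new reading comes with each control period).
- get_image(name): name is "scene" or "top" or "wrist"; returns a dict with "pixels" (400x640x3 uint8, red, green, blue), "fovy" (degrees; the focal length in pixels is half the picture's height over the tangent of half this angle, whatever the lens; pixels are square), "cx", "cy" (the principal point, pixels), "origin" and "orientation" of the camera in the world; the wrist camera has in their place "tool_from_camera" (4x4, takes a point from camera to tool coordinates, whose origin is the TCP and whose axes are the flange's). Camera axes: x right, y down, z forward; pixel columns grow to the right and rows downward; lengths in m; the calibration is good to about 2 mm. A picture is of the moment at which its call begins: read the wrist's pose just before it. There is no depth.
- job.sign_off(): hands the job in; it is judged then, once.
The state is a dict: "clock": time; "qpos": joint angles; "qd": joint speeds; "effort": joint torques, N m; "position": TCP position; "ee_rot": TCP orientation; "contact_force": force on the tool from outside, world axes, zero at the start; "moment": the same for the moment, N m; "width": finger opening in m; "gripper_force": force on a finger pad.
Only numpy, scipy, OpenCV 4.12 (cv2) and the standard library are available. Lean on these libraries where they do the work, as an engineer would, in place of code of your own. Each camera call takes 0.05 s, during which the arm holds its last target. There are 200 camera calls.

## Working session

There is one attempt and no reset: what is moved stays moved. The work goes in short steps, Python scripts to look and compute and a tool call to move; the robot and the scene stay as the last step left them, time stands still between calls to the robot, and variables do not carry over. Pictures are saved under pics/ and viewed, at most 10 in all, crops included, and the job is handed in when it is done.

Besides the shell and the picture viewer there is one more tool, called after ">>>" as a command line: name --argument value ..., lists and objects as JSON in quotes. apply_moves: Moves the arm, as the interface text tells. Its arguments: {"type":"object","properties":{"xyz":{"type":"array","items":{"type":"array","items":{"type":"number","minimum":-1,"maximum":1}}},"rot":{"type":"array","items":{"type":"array","items":{"type":"number","minimum":-1,"maximum":1}}},"hand":{"type":"array","items":{"type":"number"}},"force":{"type":"number"}},"required":["xyz","rot","hand"]}

```bash
mkdir -p pics; cat > h.py <<'E'
import numpy as np, cv2
from scipy.spatial.transform import Rotation as R
from rig import status, get_image, job, manip
def q2R(q): return R.from_quat([q[1],q[2],q[3],q[0]]).as_matrix()
def grab(n,fn):
    s=status.get_state(); im=get_image(n); cv2.imwrite(fn,im["pixels"][:,:,::-1])
    h=im["pixels"].shape[0]; f=h/2/np.tan(np.radians(im["fovy"])/2)
    if "origin" in im: o=np.array(im["origin"]); M=q2R(im["orientation"]) if np.size(im["orientation"])==4 else np.array(im["orientation"])
    else:
        T=np.array(im["tool_from_camera"]); Rt=q2R(s["ee_rot"]); o=np.array(s["position"])+Rt@T[:3,3]; M=Rt@T[:3,:3]
    np.savez(fn[:-4]+".npz",o=o,M=M,f=f,c=[im["cx"],im["cy"]]); return im["pixels"]
def cam(fn): return np.load(fn[:-4]+".npz")
def pt(fn,u,v,z):
    k=cam(fn); d=k["M"]@np.array([(u-k["c"][0])/k["f"],(v-k["c"][1])/k["f"],1]); return k["o"]+d*(z-k["o"][2])/d[2]
def proj(fn,p):
    k=cam(fn); q=k["M"].T@(np.array(p)-k["o"]); return q[:2]/q[2]*k["f"]+k["c"]
E
python3 - <<'E'
from h import *
a=grab("scene","pics/s0.png"); b=grab("top","pics/t0.png")
for n in("s0","t0"):
    k=cam(f"pics/{n}.png"); print(k["o"],k["M"].round(3).tolist(),k["f"],k["c"])
print(status.get_state())
E
```

```text
[1.6843603  0.23132511 1.23951267] [[-0.262, 0.671, -0.694], [0.965, 0.189, -0.182], [0.009, -0.717, -0.697]] 503.14479634926124 [319.69953608 199.23859745]
[ 0.35221204 -0.05260429  1.47817157] [[0.004, -0.991, 0.133], [-1.0, -0.004, 0.0], [0.0, -0.133, -0.991]] 460.0366655178138 [319.1196078  197.52256247]
{'clock': 0.1, 'qpos': array([-1.43901052e+00,  2.76530870e-01,  1.50598356e+00, -2.40033844e-05,
        1.36073280e+00, -1.20965406e-01]), 'qd': array([ 0.00076703, -0.00336159, -0.00285307, -0.00206818, -0.00157712,
       -0.00038945]), 'effort': array([ 8.43848811e-04, -4.17700589e+01, -2.46403277e+01, -1.54561039e-04,
        5.80607491e-03, -7.19516351e-06]), 'position': array([ 0.14373278, -0.55625878,  0.23053589]), 'ee_rot': array([-8.27212665e-04,  9.92024569e-01,  1.26041939e-01, -1.62113954e-05]), 'contact_force': array([ 0.79836344,  0.36986633, -0.32213751]), 'moment': array([-0.02531217,  0.01042377, -0.01410025]), 'gripper_force': 0.0, 'width': 0.08527666275205048}
```

View pics/t0.png

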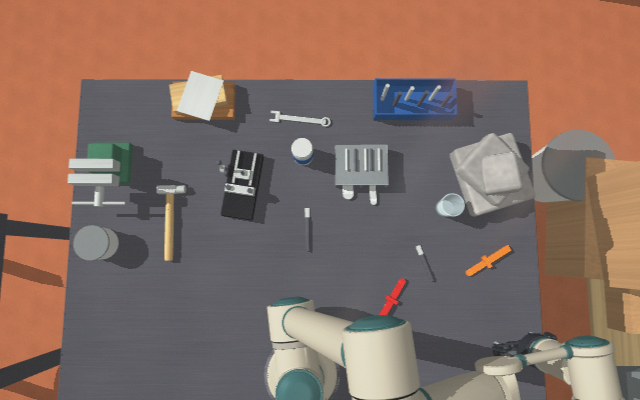

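View pics/s0.png

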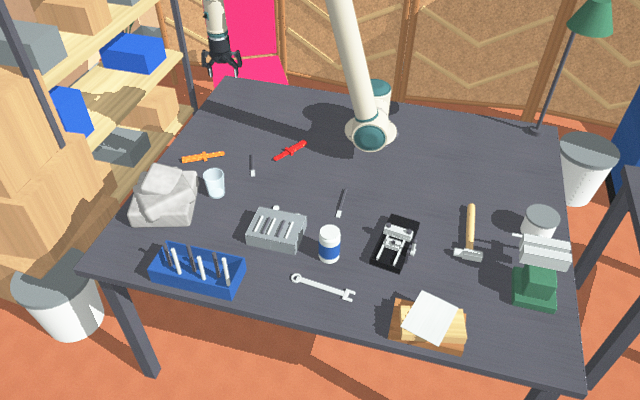

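Top view: rack at (362,165) with blades at (348,192) and (374,195), and the block at (243,185) with its lever ball at about (222,168). The red (395,297) and orange (488,261) look-alikes stay untouched. The right blade (374,195) looks narrower and longer, so I'm enlarging to confirm.

```bash
python3 - <<'E'
from h import *
a=cv2.imread("pics/t0.png")
c=cv2.resize(a[135:225,325:405],None,fx=5,fy=5,interpolation=cv2.INTER_CUBIC)
d=cv2.resize(a[135:225,205:285],None,fx=5,fy=5,interpolation=cv2.INTER_CUBIC)
cv2.imwrite("pics/c0.png",np.hstack([d,c]))
for u,v,z in [(374,203,.008),(348,198,.008),(362,175,.05),(262,152,.03),(222,215,.03)]: print(u,v,pt("pics/t0.png",u,v,z).round(3))
E
```

```text
374 203 [ 0.533 -0.229  0.008]
348 198 [ 0.549 -0.145  0.008]
362 175 [ 0.616 -0.187  0.05 ]
262 152 [0.694 0.132 0.03 ]
222 215 [0.49  0.254 0.03 ]
```

View pics/c0.png

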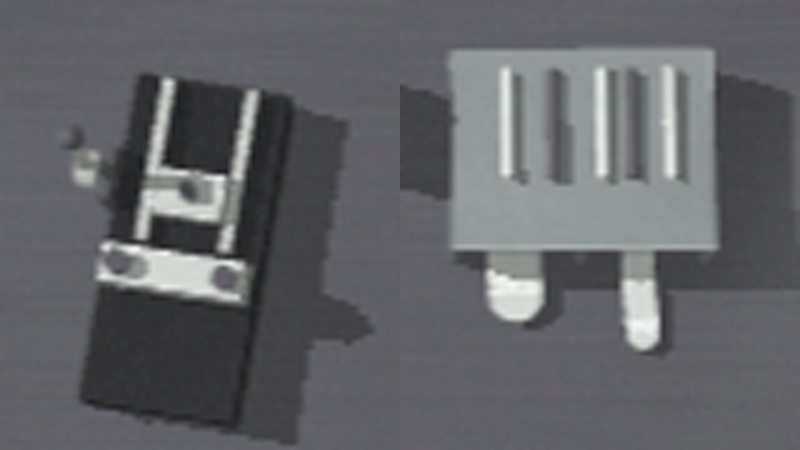

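The crop confirms it: left blade (515,290 in the crop) is wide and short, right blade (642,305) is narrow and long. The narrow gauge is therefore the right-hand one, at world about (0.53,-0.23). Next I move over the rack for a close look.

>>> apply_moves --xyz '[[0.09,-0.055,-0.025],[0.09,-0.055,-0.025],[0.09,-0.055,-0.025],[0.09,-0.055,-0.025],[0.09,-0.055,-0.025],[0.09,-0.055,-0.025],[0.09,-0.055,-0.025],[0.09,-0.055,-0.025]]' --rot '[[0,0,0],[0,0,0],[0,0,0],[0,0,0],[0,0,0],[0,0,0],[0,0,0],[0,0,0]]' --hand '[1,1,1,1,1,1,1,1]'

```text
clock: 1.1
position: [0.3204, -0.3739, 0.2912]
ee_rot: [-0.0, 0.992, 0.126, -0.0]
contact_force: [0.3, 0.1, 0.5]
width: 0.0854
gripper_force: 0.0
```

>>> apply_moves --xyz '[[0.09,-0.055,-0.025],[0.09,-0.055,-0.025],[0.09,-0.055,-0.025],[0.09,-0.055,-0.025],[0.09,-0.055,-0.025],[0,0,0],[0,0,0],[0,0,0]]' --rot '[[0,0,0],[0,0,0],[0,0,0],[0,0,0],[0,0,0],[0,0,0.12],[0,0,0.12],[0,0,0]]' --hand '[1,1,1,1,1,1,1,1]'

```text
clock: 2.1
position: [0.4299, -0.261, 0.3284]
ee_rot: [-0.0, 1.0, 0.002, -0.0]
contact_force: [0.6, 0.0, 0.5]
width: 0.0852
gripper_force: 0.0
```

```bash
python3 - <<'E'
from h import *
a=grab("wrist","pics/w0.png"); s=status.get_state(); print(s["clock"],s["position"],s["ee_rot"],s["qpos"]); k=cam("pics/w0.png"); print(k["o"],k["M"].round(3).tolist(),k["f"])
E
```

```text
2.15 [ 0.42986747 -0.26111895  0.32843895] [-2.06136095e-04  9.99998256e-01  1.83072706e-03 -3.06014066e-04] [-6.84246951e-01  1.25123430e-01  1.46526551e+00 -6.87463017e-05
  1.55193844e+00  8.82889241e-01]
[ 0.5005664  -0.26058678  0.47030631] [[0.003, -0.961, -0.276], [-1.0, -0.004, 0.001], [-0.002, 0.276, -0.961]] 340.87887482785663
```

View pics/w0.png

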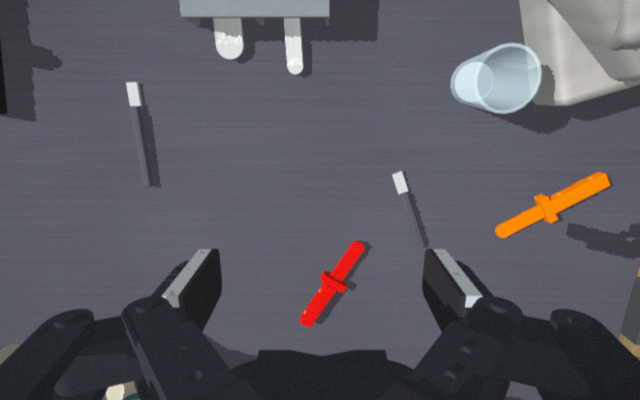

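Wrist view: narrow blade from the rack edge (292,17) to its tip (295,74), wide blade at (229,58). The tumbler, chisels and red and orange pieces are all clear of the pull path.

```bash
python3 - <<'E'
from h import *
f="pics/w0.png"; a=cv2.imread(f); g=a.astype(int)
for v in range(20,78,6):
    r=g[v,275:320].mean(1).astype(int); i=np.where(r>118)[0]; 
    if len(i): 
        l,rr=pt(f,275+i[0],v,.0105),pt(f,276+i[-1],v,.0105); print(v,275+i[0],275+i[-1],l[:2].round(4),rr[:2].round(4),((l+rr)/2)[:2].round(4))
print(pt(f,295,74.5,.0105))
hsv=cv2.cvtColor(a,cv2.COLOR_BGR2GRAY)
for c in (185,210,265,320): print(c, [int(x) for x in g[8:26,c].mean(1)])
for p in((180,17),(329,17)): print(pt(f,*p,.051), pt(f,*p,.045))
print(g[30,275:320].mean(1).astype(int))
E
```

```text
20 284 299 [ 0.589  -0.2132] [ 0.589  -0.2328] [ 0.589 -0.223]
26 284 299 [ 0.5823 -0.213 ] [ 0.5823 -0.2327] [ 0.5823 -0.2229]
32 285 300 [ 0.5755 -0.2141] [ 0.5756 -0.2339] [ 0.5756 -0.224 ]
38 285 301 [ 0.5687 -0.2139] [ 0.5688 -0.235 ] [ 0.5687 -0.2244]
44 285 301 [ 0.5618 -0.2137] [ 0.5619 -0.2349] [ 0.5619 -0.2243]
50 286 301 [ 0.5549 -0.2148] [ 0.5549 -0.2348] [ 0.5549 -0.2248]
56 286 302 [ 0.5479 -0.2146] [ 0.5479 -0.236 ] [ 0.5479 -0.2253]
62 287 302 [ 0.5408 -0.2157] [ 0.5409 -0.2359] [ 0.5408 -0.2258]
68 287 302 [ 0.5337 -0.2155] [ 0.5337 -0.2358] [ 0.5337 -0.2257]
74 293 296 [ 0.5265 -0.223 ] [ 0.5265 -0.2281] [ 0.5265 -0.2255]
[ 0.52588271 -0.22552344  0.0105    ]
185 [152, 152, 154, 153, 153, 153, 154, 143, 123, 90, 87, 90, 91, 98, 95, 95, 100, 96]
210 [155, 155, 153, 154, 153, 153, 154, 151, 126, 79, 66, 64, 64, 65, 64, 63, 66, 65]
265 [153, 153, 156, 155, 155, 155, 154, 147, 126, 82, 70, 65, 64, 63, 62, 63, 66, 64]
320 [156, 156, 154, 159, 156, 157, 155, 150, 124, 83, 66, 64, 63, 61, 60, 65, 65, 63]
[ 0.58391865 -0.10145337  0.051     ] [ 0.58511137 -0.09917628  0.045     ]
[ 0.58437922 -0.26762134  0.051     ] [ 0.58557853 -0.267722    0.045     ]
[ 65  60  63  59  61  64  66  62  67 101 147 157 156 154 156 158 156 155
 159 159 159 160 158 160 159 119  77  62  60  64  60  60  63  65  64  68
  61  64  61  65  66  63  64  61  64]
```

>>> apply_moves --xyz '[[0,0,0],[0.081,-0.02,0.133],[0.081,-0.02,0.133],[0.081,-0.02,0.133],[0.081,-0.02,0.133],[0.081,-0.02,0.133],[0,0,0],[0,0,0]]' --rot '[[0,0,-0.044],[0,0,0],[0,0,0],[0,0,0],[0,0,0],[0,0,0],[0,0,0],[0,0,0]]' --hand '[0,0,0,0,0,0,0,0]' --force 40

```text
clock: 3.15
position: [0.5498, -0.2261, 0.1301]
ee_rot: [0.0, 1.0, 0.024, 0.0]
contact_force: [0.9, 0.3, 0.8]
width: 0.043
gripper_force: 0.0
```

```bash
python3 - <<'E'
from h import *
a=grab("wrist","pics/w1.png"); s=status.get_state(); print(s["clock"],s["position"],s["ee_rot"],s["width"])
f="pics/w1.png"
for p in [(.55,-.2248,.0105),(.526,-.2257,.0105),(.582,-.223,.0105),(.584,-.1,.051)]: print(proj(f,p))
g=cv2.cvtColor(cv2.imread(f),cv2.COLOR_BGR2GRAY)
E
```

```text
3.2 [ 0.55008311 -0.22633992  0.13086292] [7.45298369e-04 9.99713561e-01 2.39076386e-02 8.15819174e-04] 0.04231185723064868
[320.80554875 187.65371465]
[320.50542567 216.15422878]
[320.44948555 147.37804906]
[130.78823332 144.25505729]
```

View pics/w1.png

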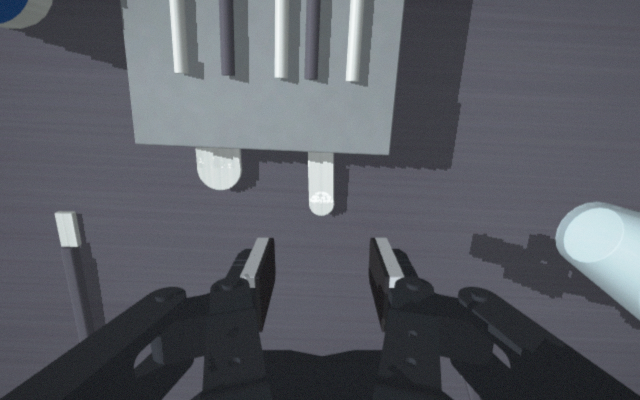

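Wrist view: the narrow blade (320,150–215) is centred between the fingers and matches the prediction, so I descend and close.

>>> apply_moves --xyz '[[0,-0.005,0.105],[0,0,0.105],[0,0,0.105],[0,0,0.105],[0,0,0],[0,0,0],[0,0,0],[0,0,0]]' --rot '[[0,0,0],[0,0,0],[0,0,0],[0,0,0],[0,0,0],[0,0,0],[0,0,0],[0,0,0]]' --hand '[0,0,0,0,0,-1,-1,-1]' --force 40

```text
clock: 4.2
position: [0.5511, -0.225, 0.0051]
ee_rot: [0.001, 1.0, 0.024, 0.002]
contact_force: [0.1, -0.7, 3.2]
width: 0.0186
gripper_force: 39.7
```

>>> apply_moves --xyz '[[-0.03,0,-0.005],[-0.07,0,0],[-0.07,0,0],[-0.07,0,0],[-0.07,0,0],[-0.07,0,0],[-0.07,0,0],[-0.03,0,0.005]]' --rot '[[0,0,0],[0,0,0],[0,0,0],[0,0,0],[0,0,0],[0,0,0],[0,0,0],[0,0,0]]' --hand '[-1,-1,-1,-1,-1,-1,-1,-1]'

```text
clock: 5.2
position: [0.4065, -0.2313, 0.0041]
ee_rot: [0.001, 1.0, 0.023, 0.002]
contact_force: [4.1, 1.9, 4.9]
width: 0.0181
gripper_force: 39.9
```

>>> apply_moves --xyz '[[0,0,0],[0,0,0],[0,0,0],[0,0,-0.12],[0.05,0,-0.12],[0.05,0,-0.12],[0,0,0],[0,0,0]]' --rot '[[0,0,0],[0,0,0],[0,0,0],[0,0,0],[0,0,0],[0,0,0],[0,0,0],[0,0,0]]' --hand '[-1,0,0,0,0,0,0,0]'

```text
clock: 6.2
position: [0.4349, -0.2287, 0.1103]
ee_rot: [-0.001, 1.0, 0.024, -0.001]
contact_force: [0.0, 0.2, -0.3]
width: 0.0431
gripper_force: 0.0
```

```bash
python3 - <<'E'
from h import *
a=grab("wrist","pics/w2.png"); s=status.get_state(); print(s["clock"],s["position"],s["ee_rot"],s["width"])
E
```

```text
6.25 [ 0.43450202 -0.22849709  0.10985962] [-0.00105537  0.99971382  0.0238454  -0.00159992] 0.04243426867464907
```

View pics/w2.png

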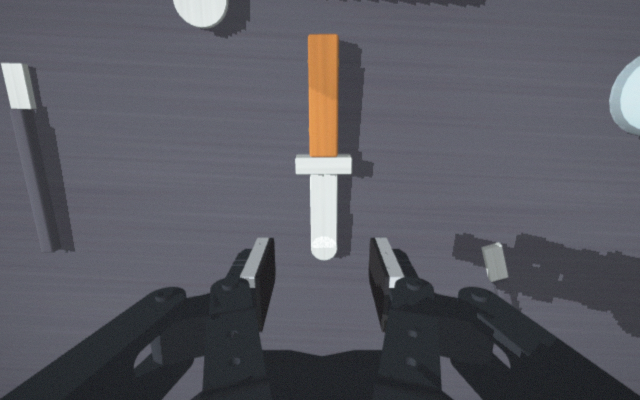

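The gauge lies free on the bench: handle (323,35–157), crosspiece rows 157–174, tip (323,259). Now I measure its axis and shoulder line.

```bash
python3 - <<'E'
from h import *
f="pics/w2.png"; a=cv2.imread(f); h=cv2.cvtColor(a,cv2.COLOR_BGR2HSV)
P=[]
for v in range(45,150,5):
    i=np.where((h[v,290:360,1]>120)&(h[v,290:360,0]<25))[0]+290
    l,r=pt(f,i[0]-.5,v,.016),pt(f,i[-1]+.5,v,.016); P.append(np.r_[(l+r)[:2]/2,np.linalg.norm(l-r)])
P=np.array(P); print("w",P[:,2].mean()); c=np.polyfit(P[:,0],P[:,1],1); print("axis",c, np.abs(np.polyval(c,P[:,0])-P[:,1]).max())
col=a[:,300:306].mean((1,2)).astype(int); print(col[150:182]); col=a[:,323:326].mean((1,2)).astype(int); print(col[28:42],col[250:265])
for n,v,z in(("endtop",35,.016),("shoulder",174,.016),("tip",259.5,.0105)): print(n,pt(f,323,v,z).round(4))
s0=cam(f)
k="pics/t0.png"
E
```

```text
w 0.019524440282931228
axis [ 0.05283457 -0.25216534] 0.0002457013770839622
[103 104 106 113 138 162 166 187 219 228 230 230 229 230 230 231 232 231
 227 225 226 226 226 208 147 108 102 102 105 106 108 107]
[100 101 102 103 102 105 118 130 135 135 133 133 135 134] [224 223 224 223 223 224 223 223 223 203 145 106 100 104 103]
endtop [ 0.5422 -0.2236  0.016 ]
shoulder [ 0.4517 -0.2281  0.016 ]
tip [ 0.3821 -0.2315  0.0105]
```

>>> apply_moves --xyz '[[0.063,0,0.0],[0.063,0,0.05],[0.063,0,0.1],[0,0,0.1],[0,0,0.104],[0,0,0],[0,0,0],[0,0,0]]' --rot '[[0,0,-0.005],[0,0,0],[0,0,0],[0,0,0],[0,0,0],[0,0,0],[0,0,0],[0,0,0]]' --hand '[0,0,0,0,0,0,-1,-1]' --force 60

```text
clock: 7.25
position: [0.4937, -0.2271, 0.0063]
ee_rot: [0.001, 1.0, 0.026, 0.001]
contact_force: [-0.3, -0.8, -2.3]
width: 0.0182
gripper_force: 60.9
```

>>> apply_moves --xyz '[[0,0,0],[0,0,-0.1],[0,0,-0.15],[0,0,-0.15],[0,0,-0.15],[0,0,-0.15],[0,0,0],[0,0,0]]' --rot '[[0,0,0],[0,0,0],[0,0,0],[0,0,0],[0,0,0],[0,0,0],[0,0,-0.17],[0,0,-0.17]]' --hand '[-1,-1,-1,-1,-1,-1,-1,-1]'

```text
clock: 8.25
position: [0.4926, -0.2266, 0.2165]
ee_rot: [0.001, 0.979, 0.206, 0.001]
contact_force: [-0.0, 0.2, -2.2]
width: 0.0181
gripper_force: 61.0
```

```bash
python3 - <<'E'
from h import *
s=status.get_state(); print(s["clock"],s["position"],s["ee_rot"],s["width"],s["qpos"])
a=grab("top","pics/t1.png")
# block: dark mask in t0
b=cv2.cvtColor(cv2.imread("pics/t0.png"),cv2.COLOR_BGR2GRAY)
for u,v,z in [(222,215,.03),(252,219,.03),(263,153,.03),(232,150,.03)]: print(pt("pics/t0.png",u,v,z).round(4))
E
```

```text
8.25 [ 0.49256573 -0.22659263  0.21647795] [8.41013711e-04 9.78596013e-01 2.05787387e-01 8.29331641e-04] 0.0180988843129187 [-5.59471007e-01  2.34270890e-01  1.60086116e+00 -6.28122893e-05
  1.30409909e+00  5.96805013e-01]
[0.49   0.2545 0.03  ]
[0.4777 0.1594 0.03  ]
[0.6908 0.129  0.03  ]
[0.7002 0.229  0.03  ]
```

>>> apply_moves --xyz '[[0,0,0],[0,0,0],[0,0,0],[0,0,0],[0,0,0],[0,0,0],[0,0,0],[0,0,0]]' --rot '[[0,0,-0.165],[0,0,-0.165],[0,0,-0.165],[0,0,-0.165],[0,0,-0.165],[0,0,-0.165],[0,0,-0.165],[0,0,-0.165]]' --hand '[-1,-1,-1,-1,-1,-1,-1,-1]'

```text
clock: 9.3
position: [0.4923, -0.2264, 0.2152]
ee_rot: [-0.0, 0.624, 0.781, -0.0]
contact_force: [-0.1, -0.4, -2.4]
width: 0.0179
gripper_force: 61.0
```

>>> apply_moves --xyz '[[0,0,0],[0,0,0],[0,0,0],[0,0,0],[0,0,0],[0,0,0],[0,0,0],[0,0,0]]' --rot '[[0,0,-0.165],[0,0,-0.165],[0,0,-0.165],[0,0,-0.165],[0,0,-0.165],[0,0,-0.165],[0,0,-0.165],[0,0,0]]' --hand '[-1,-1,-1,-1,-1,-1,-1,-1]'

```text
clock: 10.3
position: [0.4923, -0.2264, 0.2152]
ee_rot: [-0.0, 0.072, 0.997, -0.0]
contact_force: [0.8, 0.6, -1.3]
width: 0.0181
gripper_force: 61.0
```

>>> apply_moves --xyz '[[0.041,0.143,-0.01],[0.041,0.143,-0.01],[0.041,0.143,-0.01],[0.041,0.143,-0.01],[0.041,0.143,-0.01],[0.041,0.143,-0.01],[0.041,0.143,-0.01],[0.041,0.143,-0.01]]' --rot '[[0,0,0],[0,0,0],[0,0,0],[0,0,0],[0,0,0],[0,0,0],[0,0,0],[0,0,0]]' --hand '[-1,-1,-1,-1,-1,-1,-1,-1]'

```text
clock: 11.3
position: [0.4429, 0.1284, 0.2394]
ee_rot: [0.0, 0.073, 0.997, 0.0]
contact_force: [-0.3, -0.5, -2.9]
width: 0.018
gripper_force: 61.0
```

>>> apply_moves --xyz '[[0.041,0.143,-0.01],[0.041,0.143,-0.01],[0,0,0],[0,0,0]]' --rot '[[0,0,0],[0,0,0],[0,0,0],[0,0,0]]' --hand '[-1,-1,-1,-1]'

```text
clock: 11.8
position: [0.4309, 0.215, 0.245]
ee_rot: [-0.0, 0.071, 0.997, -0.001]
contact_force: [-0.1, -0.2, -1.7]
width: 0.0182
gripper_force: 61.0
```

```bash
python3 - <<'E'
from h import *
a=grab("wrist","pics/w3.png"); b=grab("top","pics/t2.png");s=status.get_state(); print(s["clock"],s["position"],s["ee_rot"],s["width"],s["qpos"])
for n,p in dict(mouth=(.558,.197,.057),fl=(.49,.2545,.03),bl=(.7002,.229,.03)).items(): print(n,proj("pics/w3.png",p))
E
```

```text
11.9 [0.43113596 0.21439878 0.24496969] [-6.12283365e-05  7.16930107e-02  9.97426661e-01 -4.05791601e-04] 0.018583056954452348 [ 3.17378813e-01  1.26336864e-01  1.66740526e+00 -7.22257748e-04
  1.34827179e+00 -1.10974882e+00]
mouth [321.23034466 283.91770545]
fl [363.95405123 210.34601026]
bl [361.8774753  367.21271987]
```

View pics/w3.png

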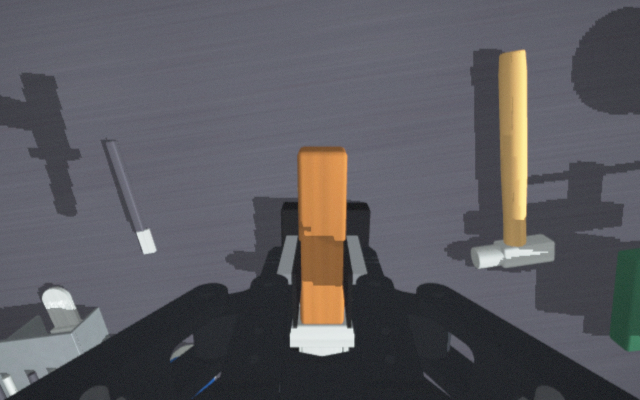

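Wrist view: the gauge is held straight by its handle, and the block's front corners show at (282,203) and (369,203). I'll move forward over the block so the camera sees the bar clearly.

>>> apply_moves --xyz '[[-0.12,0,-0.05],[-0.12,0,-0.05],[-0.12,0,-0.05],[-0.12,0,-0.05],[0,0,0],[0,0,0]]' --rot '[[0,0,0],[0,0,0],[0,0,0],[0,0,0],[0,0,0],[0,0,0]]' --hand '[-1,-1,-1,-1,-1,-1]'

```text
clock: 12.65
position: [0.5731, 0.1941, 0.3044]
ee_rot: [-0.001, 0.072, 0.997, -0.0]
contact_force: [0.7, -0.5, -2.5]
width: 0.018
gripper_force: 61.0
```

```bash
python3 - <<'E'
from h import *
a=grab("wrist","pics/w4.png"); s=status.get_state(); print(s["clock"],s["position"],s["ee_rot"],s["width"])
f="pics/w4.png"
for n,p in dict(mouth=(.558,.197,.057),fl=(.49,.2545,.03),fr=(.4777,.1594,.03)).items(): print(n,proj(f,p))
E
```

```text
12.7 [0.57262358 0.19441944 0.3044136 ] [-1.09988796e-03  7.11558150e-02  9.97464569e-01 -2.72019891e-04] 0.01811379806313693
mouth [321.57082266 144.95512595]
fl [362.33024792  76.45553212]
fr [279.53200812  77.7242772 ]
```

View pics/w4.png

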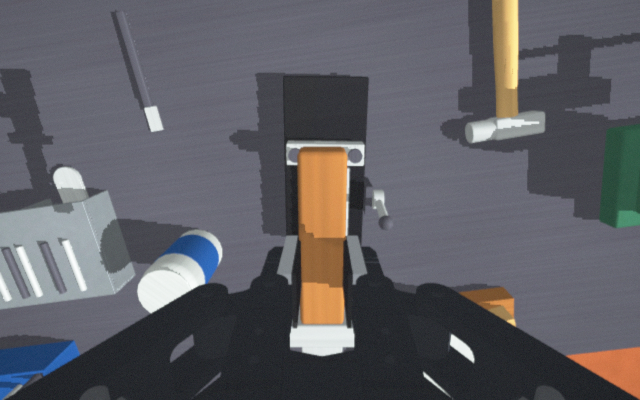

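Wrist view: apron corners at (285,76) and (368,76), the bar's front edge at about row 143 (287–364), and the open lever's ball at (386,222). I'll measure the block frame from these edges.

```bash
python3 - <<'E'
from h import *
f="pics/w4.png"; g=cv2.cvtColor(cv2.imread(f),cv2.COLOR_BGR2GRAY).astype(float)
def cross(p,t,up):  # subpixel crossing
    for i in range(len(p)-1):
        if (p[i]-t)*(p[i+1]-t)<=0 and ((p[i+1]>p[i])==up): return i+(t-p[i])/(p[i+1]-p[i])
print(g[100,275:295].astype(int),g[100,358:378].astype(int)); print(g[68:84,340].astype(int),g[136:175,355].astype(int),g[136:175,296].astype(int)); print(g[152,278:296].astype(int),g[152,352:372].astype(int))
np.set_printoptions(linewidth=200)
E
```

```text
[74 72 73 72 73 74 72 70 54 49 51 54 52 50 53 50 50 53 54 50] [ 51  56  52  53  53  52  54  54  53  66  98 104 106 106 110 108 108 106
 105 108]
[104 106 105 106 106 106  95  71  58  47  55  58  51  53  55  59] [ 52  52  52  51  62  99 133 143 176 218 221 221 172 105 109 110 110 108
 109 108 106 106 110 109 106 108 131 191 231 209  88  54  51  53  48  50
  49  50  50] [ 52  46  39  48  81 126 143 168 210 225 231 209 130 105 111 111 111 110
 107 109 105 109 108 108 108 114 155 209 195 104  48  45  40  41  41  43
  40  39  38]
[ 73  73  71  71  73  70  57  58 128 155 149 120 110 107 108 109 110 110] [108 113 109 110 113 109 110 111 130 207 234 233 145  90 103 106 109 109
 109 110]
```

```bash
cat > meas.py <<'E'
from h import *
f="pics/w4.png"; g=cv2.cvtColor(cv2.imread(f),cv2.COLOR_BGR2GRAY).astype(float)
def sub(p,t):
    i=np.where((p[:-1]-t)*(p[1:]-t)<=0)[0][0]; return i+(t-p[i])/(p[i+1]-p[i])
L=np.array([pt(f,276+sub(g[v,276:296],62),v,.03)[:2] for v in range(84,132,3)])
Rr=np.array([pt(f,355+sub(g[v,355:376],78),v,.03)[:2] for v in range(84,132,3)])
F=np.array([pt(f,u,66+sub(g[66:82,u],78),.03)[:2] for u in range(295,360,4)])
uu=[u for u in list(range(291,299,1))+list(range(350,360,1))]
Bt=np.array([pt(f,u,139+sub(g[139:150,u],172),.057)[:2] for u in uu])
Bb=np.array([pt(f,u,137+sub(g[137:150,u],75),.043)[:2] for u in uu])
def line(P):
    vx,vy,x,y=cv2.fitLine(P.astype(np.float32),cv2.DIST_HUBER,0,.01,.01).ravel(); s=np.sign(vx if abs(vx)>abs(vy) else vy); return np.array([vx,vy])*s,np.array([x,y])
for n,P in dict(L=L,R=Rr,F=F,Bt=Bt,Bb=Bb).items():
    d,c=line(P); print(n,"dir",np.arctan2(d[1],d[0]).round(4),"c",c.round(4), "perp",(np.arctan2(d[1],d[0])-np.pi/2).round(4))
(dl,cl),(dr,cr),(df,cf),(db,cb),(dbb,cbb)=map(line,(L,Rr,F,Bt,Bb))
th=np.arctan2(*(dl+dr)[::-1]); X=np.array([np.cos(th),np.sin(th)]); Y=np.array([-X[1],X[0]])
print("th",th,"width",(cl-cr)@Y)
ym=(cl+cr)@Y/2; xs=[cf@X+.075,cb@X,cbb@X]; print("mouth x est",xs,"ym",ym)
for x in xs: print(X*x+Y*ym)
# handle in hand: centre vs tool
E
python3 meas.py
```

```text
L dir -0.1485 c [0.5058 0.1581] perp -1.7193
R dir -0.153 c [0.5215 0.2566] perp -1.7238
F dir 1.3976 c [0.4816 0.2125] perp -0.1732
Bt dir 1.4141 c [0.5566 0.1998] perp -0.1567
Bb dir 1.4176 c [0.5559 0.2088] perp -0.1532
th -0.15074606 width -0.0997494
mouth x est [np.float32(0.51920235), np.float32(0.5203225), np.float32(0.51826954)] ym 0.28212273
[0.55568224 0.20095167]
[0.5567897  0.20078343]
[0.55476    0.20109174]
```

>>> apply_moves --xyz '[[0.116,0.003,0],[0.116,0.003,0],[0.116,0.004,0.05],[0.117,0.004,0.05],[0,0,0.15],[0,0,0.15],[0,0,0.15],[0,0,0]]' --rot '[[0,0,0.009],[0,0,0],[0,0,0],[0,0,0],[0,0,0],[0,0,0],[0,0,0],[0,0,0]]' --hand '[-1,-1,-1,-1,-1,-1,-1,-1]'

```text
clock: 13.7
position: [0.4321, 0.2187, 0.1374]
ee_rot: [-0.004, 0.075, 0.997, -0.002]
contact_force: [1.2, -0.3, -1.1]
width: 0.0182
gripper_force: 60.9
```

```bash
cat > w.py <<'E'
from h import *
s=status.get_state(); p=s["position"]; q=s["ee_rot"]; Rt=q2R(q)
m=np.array([.5558,.2010,0]); th=-.152; B=R.from_euler("z",th).as_matrix()
print("clk",s["clock"],"block xyz of TCP",(B.T@(p-m)).round(4),"yaw err",np.round(np.arctan2(Rt[1,0],Rt[0,0])-(np.pi+th),4),"tilt",Rt[:,2].round(3),"F",np.round(s["contact_force"],1),"w",s["width"])
E
python3 w.py; python3 - <<'E'
from h import *
f="pics/w4.png"; g=cv2.cvtColor(cv2.imread(f),cv2.COLOR_BGR2HSV)
print(g[140:156,323].tolist()); X=np.array([.9914,-.1312,0])
for v in(147,148): print((pt(f,323,v,.3044+.0105)-np.array([.5726,.1944,0]))@X)
# lateral: handle centre per row
for v in(160,200,230):
    i=np.where((g[v,280:370,1]>120)&(g[v,280:370,0]<25))[0]+280; P=(pt(f,i[0]-.5,v,.3149)+pt(f,i[-1]+.5,v,.3149))/2-np.array([.5726,.1944,0]); print(v,i[0],i[-1],P@X,P@np.array([.1312,.9914,0]))
E
```

```text
clk 13.7 block xyz of TCP [-0.1249 -0.0012  0.1374] yaw err 0.0017 tilt [-0.008 -0.003 -1.   ] F [ 1.2 -0.3 -1.1] w 0.01820053466776852
[[90, 14, 72], [94, 14, 126], [73, 12, 153], [77, 11, 161], [81, 9, 202], [50, 3, 220], [22, 25, 184], [14, 114, 128], [15, 156, 121], [15, 146, 124], [14, 154, 129], [15, 162, 140], [14, 157, 166], [14, 158, 181], [14, 155, 192], [14, 155, 199]]
-0.04984576303005529
-0.04945843396218054
160 298 346 -0.04476577554308907 0.0009947143405510009
200 298 345 -0.028423966093426956 0.0006073194300444058
230 298 344 -0.01542567585247241 0.00024737959044963715
```

```bash
python3 - <<'E'
from h import *
f="pics/w4.png"; a=cv2.imread(f); h=cv2.cvtColor(a,cv2.COLOR_BGR2HSV); g=a.mean(2)
o=np.array([.5726,.1944,0]); X=np.array([.9914,-.1312,0]); Y=np.array([.1312,.9914,0])
def sub(p,t):
    i=np.where((p[:-1]-t)*(p[1:]-t)<=0)[0]; return i[0]+(t-p[i[0]])/(p[i[0]+1]-p[i[0]])
for v in range(155,235,10):
    s=h[v,:,1].astype(float); l=285+sub(s[285:310],90); r=355-sub(s[355:335:-1],90)
    A,B=pt(f,l,v,.315),pt(f,r,v,.315); P=(A+B)/2-o; print(v,round(l,1),round(r,1),"w",np.linalg.norm(A-B).round(4),"x",(P@X).round(4),"y",(P@Y).round(4))
for v in (330,336,342): print(v,g[v,280:300].astype(int),g[v,344:364].astype(int))
print("crosspiece",[((pt(f,l,v,.315)+pt(f,r,v,.315))/2-o)@Y for l,r,v in((290.5,353.5,335),)])
E
```

```text
155 297.3 346.7 w 0.0192 x -0.0468 y 0.001
165 297.1 346.4 w 0.0193 x -0.0428 y 0.0009
175 296.8 346.1 w 0.0195 x -0.0388 y 0.0007
185 296.9 346.0 w 0.0196 x -0.0347 y 0.0007
195 297.1 346.2 w 0.0197 x -0.0306 y 0.0007
205 297.4 345.5 w 0.0195 x -0.0263 y 0.0006
215 297.5 345.3 w 0.0195 x -0.022 y 0.0005
225 297.9 345.1 w 0.0195 x -0.0177 y 0.0005
330 [ 43  42  43  41  41  43  37  44  44  46  95 212 230 229 230 230 230 231
 231 230] [231 231 232 232 232 233 233 232 227 138  61  44  42  41  34  41  42  40
  38  44]
336 [ 38  44  40  40  40  39  40  41  47 106 219 232 233 233 233 233 234 233
 232 234] [234 233 234 234 235 234 236 236 235 230 148  68  43  38  38  41  38  39
  39  38]
342 [ 41  39  40  40  35  39  39  42  42  84 206 226 227 227 227 228 228 226
 226 226] [227 227 228 226 226 228 227 227 227 221 128  50  33  41  44  36  36  44
  41  38]
crosspiece [np.float64(8.030944831307254e-05)]
```

>>> apply_moves --xyz '[[0,0.003,0.083],[0,0,0.083],[0,0,0.083],[0,0,0.083],[0,0,0],[0,0,0]]' --rot '[[0,0,0],[0,0,0],[0,0,0],[0,0,0],[0,0,0],[0,0,0]]' --hand '[-1,-1,-1,-1,-1,-1]'

```text
clock: 14.45
position: [0.4379, 0.2214, 0.0423]
ee_rot: [0.002, 0.075, 0.997, 0.001]
contact_force: [0.5, -0.9, -1.4]
width: 0.0185
gripper_force: 60.9
```

```bash
python3 w.py; python3 - <<'E'
from h import *
a=grab("scene","pics/s1.png"); f="pics/s1.png"
u,v=proj(f,(.5558,.201,.04)); u,v=int(u),int(v); print(u,v)
cv2.imwrite("pics/s1c.png",cv2.resize(a[v-60:v+60,u-70:u+70,::-1],None,fx=5,fy=5,interpolation=cv2.INTER_CUBIC))
E
```

```text
clk 14.45 block xyz of TCP [-0.1196  0.0023  0.0423] yaw err 0.0016 tilt [ 0.003  0.001 -1.   ] F [ 0.5 -0.9 -1.4] w 0.01846828477237159
398 229
```

View pics/s1c.png

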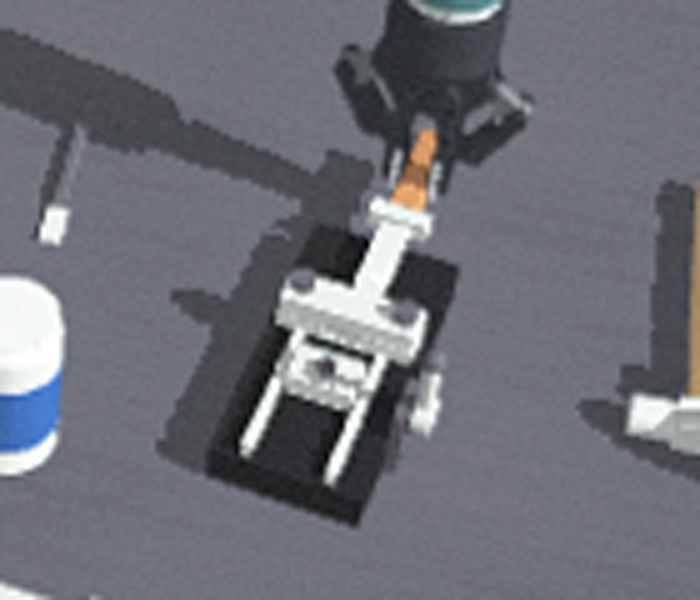

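The scene crop shows the blade lined up with the slot, its tip just short of the bar, and the lever open. I'll settle and re-read the pose.

>>> apply_moves --xyz '[[0,-0.004,0.014],[0,0,0],[0,0,0]]' --rot '[[0,0,0],[0,0,0],[0,0,0]]' --hand '[-1,-1,-1]'

```text
clock: 14.88
position: [0.4363, 0.2196, 0.0364]
ee_rot: [0.0, 0.075, 0.997, -0.0]
contact_force: [-0.2, 0.1, -1.5]
width: 0.018
gripper_force: 60.9
```

```bash
python3 w.py; python3 -c "
from h import *
for i in range(3): get_image('top'); exec(open('w.py').read())"
```

```text
clk 14.875 block xyz of TCP [-0.1209  0.0003  0.0364] yaw err 0.0015 tilt [ 0. -0. -1.] F [-0.2  0.1 -1.5] w 0.01801696576299921
clk 14.925 block xyz of TCP [-0.1209  0.0003  0.0364] yaw err 0.0015 tilt [ 0. -0. -1.] F [ 0.1  0.8 -0.7] w 0.018158692380672102
clk 14.975 block xyz of TCP [-0.1209  0.0003  0.0363] yaw err 0.0016 tilt [ 0. -0. -1.] F [-0.1 -0.2 -1.4] w 0.017971586790103026
clk 15.025 block xyz of TCP [-0.1209  0.0004  0.0363] yaw err 0.0017 tilt [ 0. -0. -1.] F [-0.6 -0.4 -1.9] w 0.018191585756526032
```

>>> apply_moves --xyz '[[-0.03,0,0],[-0.03,0,0],[-0.03,0,0],[-0.03,0,0],[-0.03,0,0],[0,0,0],[0,0,0]]' --rot '[[0,0,0],[0,0,0],[0,0,0],[0,0,0],[0,0,0],[0,0,0],[0,0,0]]' --hand '[-1,-1,-1,-1,-1,-1,-1]'

```text
clock: 15.9
position: [0.4804, 0.2128, 0.0362]
ee_rot: [-0.0, 0.075, 0.997, -0.0]
contact_force: [-0.4, 0.2, -0.9]
width: 0.0183
gripper_force: 61.0
```

```bash
python3 w.py
```

```text
clk 15.9 block xyz of TCP [-0.0763  0.0003  0.0362] yaw err 0.0015 tilt [-0.001 -0.    -1.   ] F [-0.4  0.2 -0.9] w 0.01828811337514485
```

>>> apply_moves --xyz '[[-0.025,0,0],[-0.025,0,0],[-0.025,0,0],[-0.018,0,0],[0,0,0]]' --rot '[[0,0,0],[0,0,0],[0,0,0],[0,0,0],[0,0,0]]' --hand '[-1,-1,-1,-1,-1]'

```text
clock: 16.52
position: [0.5093, 0.2086, 0.0362]
ee_rot: [0.001, 0.075, 0.997, -0.0]
contact_force: [0.1, -0.1, -1.6]
width: 0.0184
gripper_force: 61.0
```

```bash
python3 w.py
```

```text
clk 16.525 block xyz of TCP [-0.0471  0.0005  0.0362] yaw err 0.0014 tilt [ 0.001 -0.    -1.   ] F [ 0.1 -0.1 -1.6] w 0.018417515304204584
```

>>> apply_moves --xyz '[[-0.007,0,0],[0,0,0]]' --rot '[[0,0,0],[0,0,0]]' --hand '[-1,-1]'

```text
clock: 16.77
position: [0.5103, 0.2084, 0.0362]
ee_rot: [-0.0, 0.075, 0.997, -0.0]
contact_force: [-0.8, 0.5, -2.0]
width: 0.0182
gripper_force: 61.0
```

```bash
python3 w.py
```

```text
clk 16.775 block xyz of TCP [-0.046   0.0004  0.0362] yaw err 0.0016 tilt [-0. -0. -1.] F [-0.8  0.5 -2. ] w 0.018209303135841494
```

>>> apply_moves --xyz '[[-0.007,0,0],[0,0,0]]' --rot '[[0,0,0],[0,0,0]]' --hand '[-1,-1]'

```text
clock: 17.02
position: [0.5126, 0.2081, 0.0362]
ee_rot: [0.0, 0.075, 0.997, -0.0]
contact_force: [-1.6, 1.4, -1.1]
width: 0.0183
gripper_force: 61.0
```

```bash
python3 w.py
```

```text
clk 17.025 block xyz of TCP [-0.0438  0.0004  0.0362] yaw err 0.0017 tilt [ 0. -0. -1.] F [-1.6  1.4 -1.1] w 0.018329084757880247
```

>>> apply_moves --xyz '[[-0.005,0,0],[0,0,0]]' --rot '[[0,0,0],[0,0,0]]' --hand '[-1,-1]'

```text
clock: 17.27
position: [0.514, 0.2078, 0.0362]
ee_rot: [-0.0, 0.075, 0.997, -0.0]
contact_force: [-2.0, 1.1, -1.1]
width: 0.018
gripper_force: 61.0
```

>>> apply_moves --xyz '[[-0.005,0,0],[0,0,0]]' --rot '[[0,0,0],[0,0,0]]' --hand '[-1,-1]'

```text
clock: 17.52
position: [0.514, 0.2078, 0.0361]
ee_rot: [-0.001, 0.075, 0.997, -0.0]
contact_force: [-5.0, 1.7, 0.5]
width: 0.0183
gripper_force: 61.3
```

```bash
python3 w.py
```

```text
clk 17.525 block xyz of TCP [-0.0423  0.0004  0.0361] yaw err 0.0013 tilt [-0.003  0.    -1.   ] F [-5.   1.7  0.5] w 0.018261123458763573
```

>>> apply_moves --xyz '[[-0.004,0,0],[0,0,0],[0,0,0]]' --rot '[[0,0,0],[0,0,0],[0,0,0]]' --hand '[-1,-1,-1]'

```text
clock: 17.9
position: [0.514, 0.2078, 0.0361]
ee_rot: [-0.003, 0.075, 0.997, -0.0]
contact_force: [-7.0, 1.3, 2.7]
width: 0.0181
gripper_force: 61.5
```

```bash
python3 w.py
```

```text
clk 17.9 block xyz of TCP [-0.0423  0.0004  0.0361] yaw err 0.0011 tilt [-0.005  0.    -1.   ] F [-7.   1.3  2.7] w 0.018117340501918534
```

>>> apply_moves --xyz '[[0.006,0,0],[0,0,0],[0,0,0],[0,0,0],[0,0,-0.03],[0,0,-0.12],[0,0,-0.12],[0,0,0]]' --rot '[[0,0,0],[0,0,0],[0,0,0],[0,0,0],[0,0,0],[0,0,0],[0,0,0],[0,0,0]]' --hand '[-1,-1,-0.1,-0.1,-0.1,-0.1,-0.1,-0.1]'

```text
clock: 18.9
position: [0.5179, 0.2084, 0.1211]
ee_rot: [0.004, 0.075, 0.997, 0.001]
contact_force: [1.1, 0.2, -1.1]
width: 0.0385
gripper_force: 0.0
```

>>> apply_moves --xyz '[[-0.04,-0.15,-0.12],[-0.04,-0.15,-0.12],[-0.04,-0.15,-0.1],[0,-0.15,-0.1],[0,0,0]]' --rot '[[0,0,0],[0,0,0],[0,0,0],[0,0,0],[0,0,0]]' --hand '[-1,-1,-1,-1,-1]'

```text
clock: 19.52
position: [0.5246, 0.0215, 0.2513]
ee_rot: [0.002, 0.077, 0.997, -0.001]
contact_force: [-0.1, 0.3, -0.4]
width: 0.0003
gripper_force: 0.0
```

```bash
python3 w.py; python3 - <<'E'
from h import *
a=grab("scene","pics/s2.png"); f="pics/s2.png"; b=grab("wrist","pics/w5.png"); grab("top","pics/t3.png")
u,v=[int(x) for x in proj(f,(.5558,.201,.04))]
c=cv2.resize(a[v-60:v+60,u-40:u+40,::-1],(400,600),interpolation=cv2.INTER_CUBIC)
t=cv2.imread("pics/t3.png"); u,v=[int(x) for x in proj("pics/t3.png",(.56,.2,.04))]
d=cv2.resize(t[v-60:v+60,u-40:u+40],(400,600),interpolation=cv2.INTER_CUBIC)
cv2.imwrite("pics/c2.png",np.hstack([c,d])); print(u,v)
B=R.from_euler("z",-.152).as_matrix(); m=np.array([.5558,.201,0])
for val in (0,.17,.35,1.75):
    phi=.35-val; p=m+B@np.array([.07+.06*np.sin(phi),.066,.042+.06*np.cos(phi)]); print(val,p.round(4),[proj(f"pics/{n}.png",p).round(1) for n in("s2","w4","t3")])
E
```

```text
clk 19.525 block xyz of TCP [-0.0036 -0.1822  0.2513] yaw err -0.0027 tilt [ 0.005 -0.002 -1.   ] F [-0.1  0.3 -0.4] w 0.00026753630443844003
239 192
0 [0.6553 0.2525 0.0984] [array([413.2, 243.3]), array([384.4, 230.8]), array([219.7, 159. ])]
0.17 [0.6456 0.254  0.101 ] [array([414.3, 240.5]), array([385.3, 223.3]), array([218.9, 162. ])]
0.35 [0.635  0.2556 0.102 ] [array([415.3, 237.8]), array([386.1, 214.2]), array([218.2, 165.3])]
1.75 [0.5765 0.2646 0.0522] [array([418.4, 235.5]), array([381.4, 151.9]), array([218.2, 186.8])]
```

View pics/c2.png

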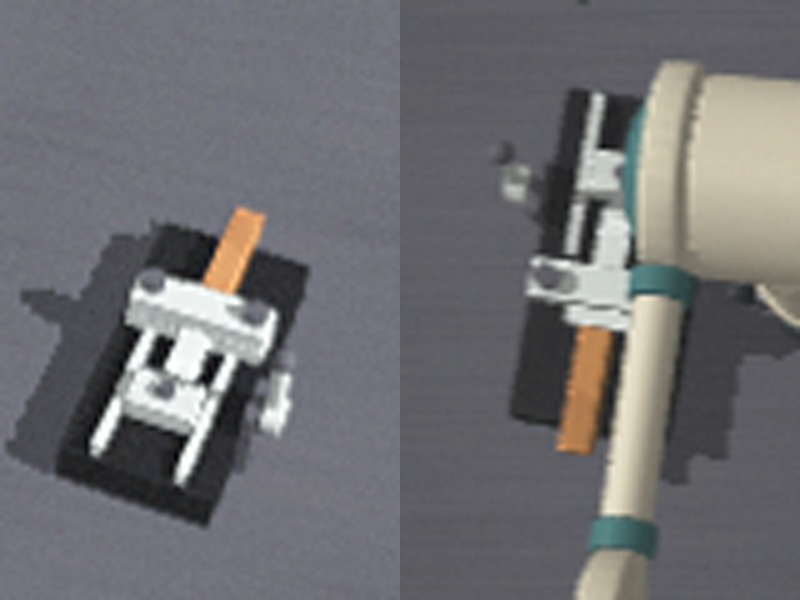

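Both views show the gauge home: crosspiece against the bar, blade tip on the stop, lever still open. From the earlier wrist view (ball at 386,222) the lever value is about 0.2. I'll go behind the ball with shut fingers.

>>> apply_moves --xyz '[[-0.065,0.139,0],[-0.065,0.139,0],[-0.065,0.139,0],[-0.065,0.139,0],[-0.065,0.139,0.03],[-0.065,0.139,0.03],[0,0,0],[0,0,0]]' --rot '[[0,0,0],[0,0,0],[0,0,0],[0,0,0],[0,0,0],[0,0,0],[0,0,0],[0,0,0]]' --hand '[-1,-1,-1,-1,-1,-1,-1,-1]'

```text
clock: 20.68
position: [0.6755, 0.255, 0.2295]
ee_rot: [-0.002, 0.074, 0.997, -0.001]
contact_force: [-1.3, 0.0, -0.5]
width: 0.0006
gripper_force: 0.0
```

```bash
python3 w.py
```

```text
clk 20.675 block xyz of TCP [0.1101 0.0715 0.2295] yaw err 0.0035 tilt [-0.003 -0.001 -1.   ] F [-1.3  0.  -0.5] w 0.0005640833355679026
```

>>> apply_moves --xyz '[[-0.02,-0.01,0.02],[0,0,0.12],[0,0,0.12],[0,0,0.12],[0,0,0.11],[0,0,0],[0,0,0]]' --rot '[[0,0,0],[0,0,0],[0,0,0],[0,0,0],[0,0,0],[0,0,0],[0,0,0]]' --hand '[-1,-1,-1,-1,-1,-1,-1]'

```text
clock: 21.55
position: [0.6832, 0.2498, 0.0859]
ee_rot: [0.001, 0.076, 0.997, 0.0]
contact_force: [-0.0, -0.4, -0.3]
width: -0.0003
gripper_force: 0.0
```

```bash
python3 w.py
```

```text
clk 21.55 block xyz of TCP [0.1185 0.0676 0.0859] yaw err 0.0008 tilt [ 0.002  0.    -1.   ] F [-0.  -0.4 -0.3] w -0.00029087328254207516
```

>>> apply_moves --xyz '[[0.03,0,0.002],[0.03,0,0.002],[0.03,0,0.002],[0.03,0,0.002],[0.03,0,0.002],[0.03,0,0.002],[0.03,0,0.002],[0.03,0,0.002]]' --rot '[[0,0,0],[0,0,0],[0,0,0],[0,0,0],[0,0,0],[0,0,0],[0,0,0],[0,0,0]]' --hand '[-1,-1,-1,-1,-1,-1,-1,-1]'

```text
clock: 22.55
position: [0.6104, 0.2612, 0.0793]
ee_rot: [-0.0, 0.075, 0.997, -0.0]
contact_force: [2.2, 0.2, -1.7]
width: -0.0
gripper_force: 1.6
```

```bash
python3 w.py
```

```text
clk 22.55 block xyz of TCP [0.0448 0.0678 0.0793] yaw err 0.0016 tilt [-0. -0. -1.] F [ 2.2  0.2 -1.7] w -4.3538467176992935e-05
```

>>> apply_moves --xyz '[[0.022,0,0.008],[0.022,0,0.012],[0.022,0,0.016],[0.015,0,0.018],[0,0,0.014],[0,0,0],[0,0,0]]' --rot '[[0,0,0],[0,0,0],[0,0,0],[0,0,0],[0,0,0],[0,0,0],[0,0,0]]' --hand '[-1,-1,-1,-1,-1,-1,-1]'

```text
clock: 23.42
position: [0.5851, 0.2649, 0.0595]
ee_rot: [-0.002, 0.075, 0.997, -0.0]
contact_force: [-4.2, -0.5, 6.2]
width: 0.0001
gripper_force: 3.4
```

```bash
python3 w.py
```

```text
clk 23.425 block xyz of TCP [0.0193 0.0676 0.0595] yaw err 0.0014 tilt [-0.004 -0.    -1.   ] F [-4.2 -0.5  6.2] w 5.103324082705336e-05
```

>>> apply_moves --xyz '[[0,0,-0.02],[0,0,-0.12],[0,0,-0.15],[0,0,-0.15],[-0.08,-0.15,-0.05],[-0.08,-0.15,0],[-0.08,-0.15,0],[0,0,0]]' --rot '[[0,0,0],[0,0,0],[0,0,0],[0,0,0],[0,0,0],[0,0,0],[0,0,0],[0,0,0]]' --hand '[-1,-1,-1,-1,-1,-1,-1,-1]'

```text
clock: 24.42
position: [0.639, 0.1168, 0.2056]
ee_rot: [-0.0, 0.077, 0.997, -0.001]
contact_force: [-0.1, 1.5, 0.3]
width: 0.0003
gripper_force: 0.0
```

```bash
python3 w.py; python3 - <<'E'
from h import *
np.set_printoptions(linewidth=220)
for n,q in (("wrist","w6"),("scene","s3"),("top","t4")):
    grab(n,f"pics/{q}.png")
B=R.from_euler("z",-.152).as_matrix(); m=np.array([.5558,.201,0])
def P(x,y,z): return m+B@np.array([x,y,z])
for val in(.2,1.2,1.5,1.75): 
    phi=.35-val; p=P(.07+.06*np.sin(phi),.066,.042+.06*np.cos(phi)); print(val,[proj(f"pics/{n}.png",p).round(1) for n in("w6","t4","s3")])
g={n:cv2.cvtColor(cv2.imread(f"pics/{n}.png"),cv2.COLOR_BGR2GRAY) for n in("s2","s3","t3","t4","w6")}
for a,b in(("s2","s3"),("t3","t4")):
    pp=proj(f"pics/{b}.png",P(.04,.066,.06)).astype(int); w=25
    d=cv2.absdiff(g[a],g[b])[pp[1]-w:pp[1]+w,pp[0]-w:pp[0]+w]; n,_,st,c=cv2.connectedComponentsWithStats((d>35).astype(np.uint8)); print(b,[(st[i].tolist()[4],(c[i]+pp-w).round(1).tolist()) for i in range(1,n) if st[i][4]>4])
a=cv2.imread("pics/s3.png"); h=cv2.cvtColor(a,cv2.COLOR_BGR2HSV)
for q in("s2","s3"):
    a=cv2.imread(f"pics/{q}.png"); h=cv2.cvtColor(a,cv2.COLOR_BGR2HSV); mm=((h[...,1]>110)&(h[...,0]>5)&(h[...,0]<22)).astype(np.uint8); mm[:190]=0;mm[240:]=0;mm[:,:370]=0;mm[:,430:]=0; M=cv2.moments(mm); print(q,M["m00"],M["m10"]/max(M["m00"],1),M["m01"]/max(M["m00"],1))
E
```

```text
clk 24.425 block xyz of TCP [ 0.095  -0.0707  0.2056] yaw err -0.0031 tilt [-0.    -0.002 -1.   ] F [-0.1  1.5  0.3] w 0.00025527188891464106
0.2 [array([506.1, 170.1]), array([218.8, 162.5]), array([414.5, 240. ])]
1.2 [array([503. ,  93.8]), array([217. , 180.9]), array([418.5, 232.2])]
1.5 [array([494.9,  81. ]), array([217.4, 184.7]), array([418.6, 233.4])]
1.75 [array([487.1,  76.1]), array([218.2, 186.8]), array([418.4, 235.5])]
s3 [(36, [416.6, 241.6]), (11, [393.9, 244.7]), (6, [400.8, 247.8]), (7, [412.0, 249.0])]
t4 [(199, [209.0, 165.7]), (6, [238.0, 152.5]), (10, [221.8, 166.7]), (23, [239.1, 171.0]), (35, [219.5, 177.6]), (119, [205.8, 193.9]), (192, [226.3, 198.4])]
s2 106.0 404.3301886792453 219.0
s3 107.0 404.2897196261682 219.00934579439252
```

```bash
python3 - <<'E'
from h import *
np.set_printoptions(linewidth=250)
f="pics/w6.png"; g=cv2.cvtColor(cv2.imread(f),cv2.COLOR_BGR2GRAY)
print(g[60:126:3,466:520:3])
# gauge: handle axis and crosspiece in the block frame
h=cv2.cvtColor(cv2.imread(f),cv2.COLOR_BGR2HSV); B=R.from_euler("z",-.152).as_matrix(); m=np.array([.5558,.201,0])
mk=(h[...,1]>110)&(h[...,0]<25); q=proj(f,m+B@np.array([-.05,0,.046])).astype(int); print(q)
n,lab,st,c=cv2.connectedComponentsWithStats(mk.astype(np.uint8)); i=lab[q[1],q[0]]; print(i,st[i],c[i])
ys,xs=np.where(lab==i); Q=np.array([B.T@(pt(f,x,y,.046)-m) for x,y in zip(xs,ys)]); print(Q.min(0),Q.max(0),Q.mean(0)); print(np.polyfit(Q[:,0],Q[:,1],1))
E
```

```text
[[102 101 102 103 103 101 104 103 104 105 100 102 105 100 104 103 100 101]
 [ 99 101 101 105 103 104 101 103 102 102 105 103  98 101  99 100 100 103]
 [107 102 106 107 101 101 102 101 102  99 104 103 104 104  97 105 103 104]
 [103 100  99  99 104  95  69  70  79  95 107 104 105 104 103 105 104 105]
 [102 102 100 106  97  61  64  75  87 102 109 104 104 106 104 104 104 102]
 [103 105 104 106  64  63  64  79  96 105 116 103 106 105 105 104 101 103]
 [108 105 104 104  59  64  70  83  99 117 118 106 104 102 102 102 103 100]
 [107 105 106 106  62  62  65  86  95 114 111 104 104 103 102 103 104 106]
 [104 102 101 103  74  56  65  86  98 109 106 102 106 103 103 106 101 101]
 [104 106 107 105 112 131 158 195 241 110 105 104 101 105 107 104 105 105]
 [107 105 106 101 119 140 175 225 201 104 105 104 106 105 104 107 103 105]
 [102 104 104 107 129 140 184 236 216 103 104 106 106 106 104 104 104 106]
 [107 106 106 108 131 147 195 245 159 106 106 106 106 103 104 104 107 104]
 [107 109 108 106 136 153 207 246 126 101 104 105 100 105 106 107 106 100]
 [107 107 106 111 133 161 220 246 108 105 105 106 105 106 107 104 106 105]
 [105 105 107 118 138 173 228 243 105 108 104 105 106 106 103 103 105 105]
 [108 108 106 126 142 186 237 217 108 106 105 105 106 105 107 104 105 103]
 [108 108 105 128 146 197 244 161 107 104 105 105 106 107 102 107 107 103]
 [107 108 106 132 151 208 246 122 106 104 107 106 107 104 109 106 106 105]
 [106 103 109 137 159 219 245 108 104 105 106 104 103 107 104 104 104 105]
 [106 106 119 140 176 227 244 106 104 103 102 104 106 105 108 105 107 107]
 [111 107 124 141 184 236 199 105 105 105 108 103 109 110 111 111 110 109]]
[409  -4]
0 [     0      0    640    400 247649] [312.16370347 197.55520111]
[-0.04769876 -0.42939403  0.046     ] [0.35213683 0.27181091 0.046     ] [ 0.12747053 -0.07952941  0.046     ]
[-0.05092041 -0.07303856]
```

The ball centre measures (488,77), against (487,76) predicted for 1.75 rad, so the lever is locked. The gauge has not moved, so I'm handing the job in.

```bash
python3 -c "
from rig import job; print(job.sign_off())"
```

```text
the job is handed in; nothing more can be done
None
```

The narrow gauge is home in the slot with its shoulders against the bar and the stop pushed back, the cam lever is locked at about 1.75 rad, and the job is handed in; the sign-off returned no verdict.

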